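# File the red routing template in its rack slot

## Task

Take the red routing template from its leaning stand and file it upright, lower edge down, in the red-marked slot of the wooden rack, centred along the slot. Lower it right down to the bottom before letting go (do not drop it in), and leave the blue and yellow templates where they are.

Things in the scene. Friction and masses are not known exactly. Their poses are not given: they have to be found in the camera images.
- red_template: Red plate (sizes in mm), 10 thick (x), 110 wide (y), 120 high (z); 80-170 g. Origin: middle of its lower edge. Window 60 wide from z 24 to 62; pinch the solid band above it across x. It starts leaning 20 degrees, top towards -x, in a fixed stand whose back board (-x side) covers z 0-55 and lip (+x) z 0-12; it draws out along +z. The blue one is in an equal stand beside it, left or right.
- red_slot: Block (sizes in mm) with red ridges and floor, one of three (red, blue, yellow, in any order) fixed 60 mm apart: 56 (x), 110 (y), 62 high (z up). Origin: centre of its underside, 10 mm above the bench. Slot along y, 16 wide, ends open, floor at z 12, plain walls to z 52, then sloping out at 45 degrees to a mouth 36 wide at z 62. The plate fits either way round and will lean a few degrees.
- blue_template: A bystander: blue plate of the red one's outer size and axes, window only 30 mm wide, in the other leaning stand, its top about 140 mm above the bench: carry the red one clear of it. To be left alone.
- yellow_template: A bystander: smaller yellow plate, 10 mm (x) by 100 mm (y) by 72 mm high (z), origin at the middle of its lower edge, already standing in the yellow slot. To be left alone.
Not all that is in view belongs to the job. Of the things shaped like the red_template, the red one is meant.

How it is judged:
By the outcome, as a careful person would: the job done as asked, in the order asked, and still so for the second after the job is handed in, with the robot touching nothing.
It also fails if it takes over 38 s, if anything falls off the work surface, if the arm or the gripper's body presses on something with over 40 N, if the wrist force passes 120 N, or if a joint passes its speed limit or range.

## Robot

A 7-joint arm with a two-finger parallel gripper is mounted at the origin on the work surface. World frame = base frame: x ahead of the robot, y to its left, z up, the work surface at z = 0. Lengths are in m, angles in rad, forces in N, time in s.
With the tool pointing down it reaches from about 0.4 to 0.85 m from the base axis. Payload 10.4 kg.
Tool frame: the origin (TCP) lies midway between the tips of the shut fingers; the grasp point (between the pads) lies 19 mm behind it; z points along the fingers, y is the direction in which the jaws open and shut (so a half turn about z gives the same grasp; the last joint's range is limited). The gripper opens to 85 mm and grips with 20 to 120 N. Pads are 22 mm wide; open, the fingers measure 114 mm over their backs; the gripper's body (76 mm by 85 mm) begins 54 mm behind the grasp point. The pads swing forward as they close: fully open they stand 13 mm farther back than shut.
Start: joints at [-1.23, 0.332, -0.065, 1.46, 0.022, 1.35, -0.088], TCP at [0.222, 0.584, 0.231] pointing down, gripper open.
Joint ranges: [-2.6, 2.6], [-0.5, 2.12], [-1.47, 1.34], [0.16, 2.42], [-1.27, 4.41], [0.06, 2.06], [-2.6, 2.6]. Speed limits (rad/s): [2.22, 2.22, 2.79, 2.79, 3.14, 3.14, 3.14].

## Interface

Orientations are given as a unit quaternion [x, y, z, w].
In Python, from workcell import manip, viewer gives the robot as it stands.
- The arm moves only by the tool move_arm, never from a script. Its argument "deltas" is a list of rows, each a list of 7 numbers: the shift along the tool's x, y, z in m, then the turn, a rotation vector about the tool's x, y, z in degrees, then the opening, from -1 (shut) to 1 (fully open). In form: [[dx, dy, dz, wx, wy, wz, gripper], ...]. A call has 1 to 10 rows; each row shifts and turns the commanded pose from where the row before left it, along the tool's axes as they then stand; what a row does not reach is not made up. A row lasts 1/8 s, in which the tool goes at most 62.5 mm and 10.7 degrees, less where a joint would pass 70% of its speed; a pose out of reach is approached as far as the arm can. A call with a gripper value outside its range is refused whole. The fingers move at their own pace and stop on an object; "force" is the grip in N (left out, the last holds). Time passes only in rows, so rows that do not move let the fingers close. It gives the time, the measured TCP pose, the force and the opening at its end, in the units of the state.
- manip.get_obs(): the state, without advancing time (a new reading comes with each control period).
- viewer.camera(name): name is "scene" or "side" or "wrist"; returns (picture, depth): 400x640x3 uint8, red, green, blue; 400x640 float32, m along the optical axis (not along the pixel's ray), 0 where there is no reading.
- viewer.calibration(name): a dict with "fx", "fy", "cx", "cy" (pixels), "dist" ([k1, k2, p1, p2, k3] as OpenCV has them; the pictures are not rectified), "R" (3x3) and "t" (3): a world point X has camera coordinates R X + t; the wrist camera has in their place "T_tool_cam" (4x4, takes a point from camera to tool coordinates, whose origin is the TCP and whose axes are the flange's). Camera axes: x right, y down, z forward; pixel columns grow to the right and rows downward; lengths in m; the calibration is good to about 2 mm. A picture is of the moment at which its call begins: read the wrist's pose just before it. calibration takes no time and is no camera call.
- manip.hand_in(): hands the job in, once; it reports no verdict.
The state is a dict: "clock": time; "joint_pos": joint angles; "joint_velocities": joint speeds; "tau": joint torques, N m; "position": TCP position; "ee_rot": TCP orientation; "ft_force": force on the tool from outside, world axes, zero at the start; "torque": the same for the moment, N m; "grip_width": opening from 0.0 (shut) to 1.0 (fully open).
Only numpy, scipy, OpenCV 4.12 (cv2) and the standard library are available. Lean on these libraries where they do the work, as an engineer would, in place of code of your own. Each camera call takes 0.05 s, during which the arm holds its last target.

## Working session

There is one attempt and no reset: what is moved stays moved. The work goes in short steps, Python scripts to look and compute and a tool call to move; the robot and the scene stay as the last step left them, time stands still between calls to the robot, and variables do not carry over. Pictures are saved under pics/ and viewed, and the job is handed in when it is done.

Besides the shell and the picture viewer there is one more tool, called after "Request:" as a command line: name --pt "numbers of a row" for each row, then --argument value for the rest. move_arm: Moves the arm, as the interface text tells. Its arguments: {"type":"object","properties":{"deltas":{"type":"array"},"force":{"type":"number"}},"required":["deltas"]}

```bash
mkdir -p pics; ls; python3 - <<'E'
from workcell import manip, viewer
import cv2, numpy as np
o=manip.get_obs(); print({k:np.round(v,3).tolist() for k,v in o.items()})
for n in ["scene","side","wrist"]:
    p,d=viewer.camera(n); cv2.imwrite(f"pics/{n}0.png",p[:,:,::-1]); np.savez(f"{n}0.npz",p=p,d=d)
    c=viewer.calibration(n); print(n,{k:np.round(v,4).tolist() for k,v in c.items()}, (d>0).mean())
E
```

```text
pics
{'clock': 0.0, 'joint_pos': [-1.23, 0.333, -0.065, 1.461, 0.022, 1.35, -0.089], 'joint_velocities': [0.001, -0.002, -0.001, -0.001, -0.001, -0.001, -0.001], 'tau': [0.001, -62.545, 0.049, -39.16, 0.016, 0.01, 0.0], 'position': [0.222, 0.584, 0.231], 'ee_rot': [0.181, 0.983, -0.001, -0.0], 'ft_force': [0.583, -0.113, -1.218], 'torque': [0.001, 0.046, 0.025], 'grip_width': 1.003}
scene {'fx': 428.2374, 'fy': 428.2374, 'cx': 319.0876, 'cy': 194.3435, 'dist': [0.0085, 0.0, 0.0, 0.0, 0.0], 'R': [[-0.816, 0.5781, 0.0001], [0.3535, 0.4991, -0.7912], [-0.4574, -0.6456, -0.6116]], 't': [0.3408, -0.166, 1.3983]} 0.99389453125
side {'fx': 422.32, 'fy': 422.32, 'cx': 314.7699, 'cy': 193.4386, 'dist': [-0.0954, 0.0, 0.0, 0.0, 0.0], 'R': [[0.9807, -0.1955, -0.0033], [-0.1053, -0.514, -0.8513], [0.1647, 0.8352, -0.5246]], 't': [-0.4454, 0.1263, 0.8975]} 0.9959375
wrist {'fx': 324.3966, 'fy': 324.3966, 'cx': 318.9631, 'cy': 200.2679, 'dist': [-0.0479, 0.0, 0.0, 0.0, 0.0], 'T_tool_cam': [[0.0011, -0.964, -0.2658, 0.0674], [1.0, 0.0016, -0.0017, 0.0002], [0.0021, -0.2658, 0.964, -0.1427], [0.0, 0.0, 0.0, 1.0]]} 0.99587109375
```

View pics/scene0.png

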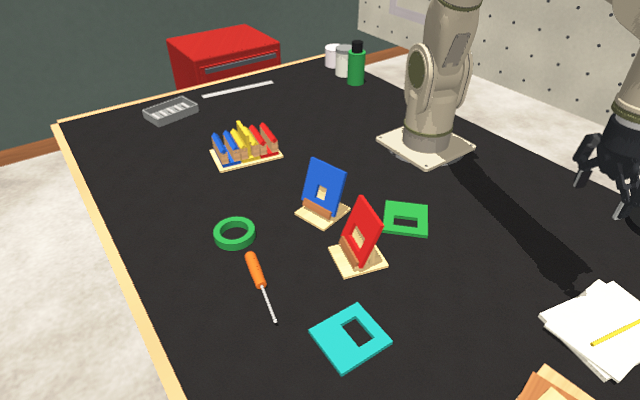

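View pics/side0.png

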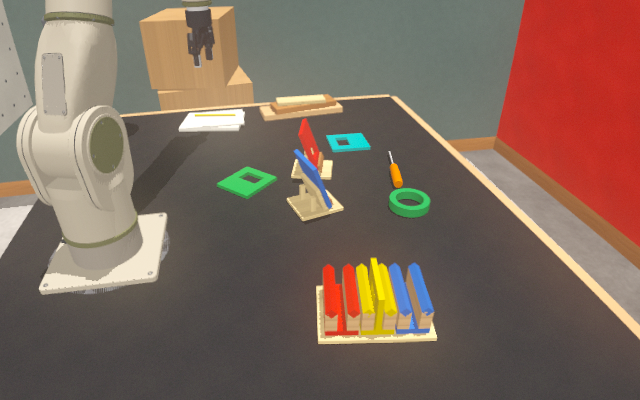

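View pics/wrist0.png

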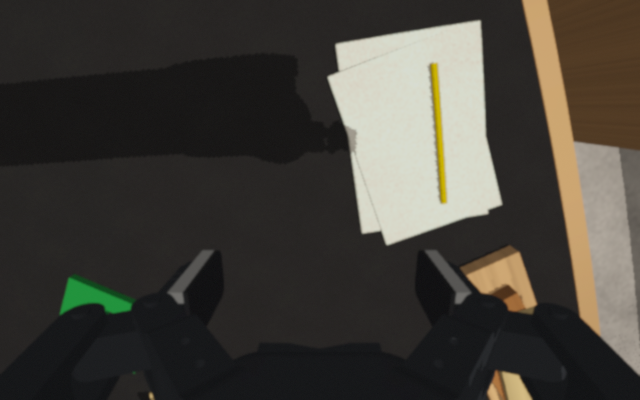

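The scene view shows the red plate at about (360,230), the blue one at (325,185) and the rack at (245,145), with its red slot rightmost. In the side view the red slot is the left one of the rack, at about (341,300). Next I'll measure them from depth.

```bash
cat > h.py <<'E'
import numpy as np, cv2
from workcell import manip, viewer
from scipy.spatial.transform import Rotation as Ro
def pose(o):
    T=np.eye(4); T[:3,:3]=Ro.from_quat(o['ee_rot']).as_matrix(); T[:3,3]=o['position']; return T
def points(n,d,T=None):
    c=viewer.calibration(n); K=np.array([[c['fx'],0,c['cx']],[0,c['fy'],c['cy']],[0,0,1]])
    v,u=np.mgrid[0:400,0:640]
    q=cv2.undistortPoints(np.stack([u,v],-1).reshape(-1,1,2).astype(float),K,np.array(c['dist'],float)).reshape(400,640,2)
    P=np.dstack([q[...,0]*d,q[...,1]*d,d])
    if n=='wrist':
        M=T@np.array(c['T_tool_cam']); return P@M[:3,:3].T+M[:3,3]
    return (P-np.array(c['t']))@np.array(c['R'])
def mask(p,col):
    h=cv2.cvtColor(p,cv2.COLOR_RGB2HSV); H,S,V=[h[...,i].astype(int) for i in range(3)]
    b=(S>130)&(V>60)
    if col=='red': return b&((H<5)|(H>175))
    if col=='blue': return b&(H>100)&(H<125)
    if col=='yellow': return b&(H>22)&(H<33)
def plane(Q):
    w=np.ones(len(Q),bool)
    for _ in range(8):
        c=Q[w].mean(0); n=np.linalg.svd(Q[w]-c,full_matrices=False)[2][2]; r=(Q-c)@n; w=abs(r)<max(.0025,1.5*np.median(abs(r)))
        w=abs(r)<.004
    return c,n*np.sign(n[2] if abs(n[2])>.1 else n[0]),w,np.std(r[w])
E
python3 - <<'E'
from h import *
for n in ['scene','side']:
    z=np.load(n+'0.npz'); P=points(n,z['d'])
    for col in ['red','blue','yellow']:
        m=mask(z['p'],col)&(z['d']>0)&(abs(P[...,0]-.4)<.5)&(P[...,2]>0.005)&(P[...,2]<.2)
        k,lab,st,ce=cv2.connectedComponentsWithStats(m.astype(np.uint8))
        for i in range(1,k):
            if st[i,4]<25: continue
            Q=P[lab==i]; c,nn,w,s=plane(Q)
            print(n,col,st[i].tolist(),'med',np.median(Q,0).round(3),'min',np.percentile(Q,2,axis=0).round(3),'max',np.percentile(Q,98,axis=0).round(3),'plane',nn.round(3),w.sum(),round(s,4))
E
```

```text
scene red [166, 24, 114, 46, 3177] med [ 0.18  -1.118  0.045] min [-0.056 -1.358  0.008] max [ 0.368 -1.008  0.05 ] plane [0.001 0.003 1.   ] 2139 0.0018
scene red [260, 123, 18, 20, 128] med [ 0.43  -0.253  0.064] min [ 0.414 -0.315  0.058] max [ 0.443 -0.206  0.07 ] plane [ 0.675 -0.118  0.728] 103 0.0018
scene red [249, 125, 17, 21, 128] med [ 0.467 -0.264  0.064] min [ 0.448 -0.322  0.057] max [ 0.478 -0.213  0.07 ] plane [ 0.664 -0.106  0.74 ] 111 0.0017
scene red [261, 146, 17, 12, 65] med [ 0.452 -0.214  0.017] min [ 0.432 -0.247  0.011] max [ 0.481 -0.206  0.023] plane [0.1   0.014 0.995] 49 0.0023
scene red [341, 195, 43, 73, 1449] med [0.495 0.279 0.096] min [0.467 0.217 0.034] max [0.527 0.325 0.136] plane [ 0.905 -0.255  0.34 ] 1283 0.0012
scene blue [223, 130, 15, 20, 114] med [ 0.547 -0.281  0.066] min [ 0.53  -0.338  0.059] max [ 0.56  -0.229  0.07 ] plane [ 0.682 -0.127  0.72 ] 96 0.0014
scene blue [212, 133, 29, 34, 208] med [ 0.579 -0.262  0.062] min [ 0.55  -0.339  0.012] max [ 0.596 -0.229  0.07 ] plane [-0.879  0.213  0.427] 98 0.0022
scene blue [302, 157, 46, 60
[... 1235 characters left out ...]
 [ 0.565 -0.345  0.062] max [ 0.594 -0.239  0.073] plane [-0.563  0.087  0.822] 407 0.0014
side blue [390, 264, 22, 51, 537] med [ 0.544 -0.289  0.067] min [ 0.53  -0.338  0.022] max [ 0.574 -0.235  0.073] plane [ 0.878 -0.135  0.46 ] 297 0.0022
side blue [398, 318, 31, 15, 142] med [ 0.555 -0.34   0.019] min [ 0.53  -0.346  0.013] max [ 0.577 -0.322  0.023] plane [-0.087 -0.327  0.941] 123 0.0022
side yellow [195, 114, 40, 2, 78] med [0.224 0.716 0.025] min [0.157 0.701 0.021] max [0.292 0.732 0.028] plane [0.054 0.222 0.973] 78 0.0018
side yellow [356, 258, 41, 77, 1942] med [ 0.497 -0.301  0.068] min [ 0.471 -0.335  0.013] max [ 0.532 -0.228  0.095] plane [ 0.988 -0.154 -0.023] 561 0.0019
```

```bash
python3 - <<'E'
from h import *
def comp(n,col,cond):
    z=np.load(n+'0.npz'); P=points(n,z['d']); m=mask(z['p'],col)&(z['d']>0)&cond(P)
    return P[m]
for n in ['scene','side']:
    Q=comp(n,'red',lambda P:(abs(P[...,0]-.5)<.08)&(abs(P[...,1]-.27)<.1)&(P[...,2]>.01))
    c,nn,w,s=plane(Q); 
    yaw=np.arctan2(nn[1],nn[0]); yv=np.array([-np.sin(yaw),np.cos(yaw),0]); zv=np.cross(nn,yv)
    L=Q[w]; a=(L)@yv; b=L@zv
    print(n,'n',nn.round(3),'yaw',np.degrees(yaw).round(1),'tilt',np.degrees(np.arcsin(nn[2])).round(1),'d',(c@nn).round(4),'y',np.percentile(a,[.5,2,98,99.5]).round(4),'z',np.percentile(b,[0,1,98,99.5,100]).round(4))
    ymid=(np.percentile(a,1)+np.percentile(a,99))/2
    top=np.percentile(b,99.5)
    o=nn*(c@nn-.005)+yv*ymid+zv*(top-.12); print(' origin',o.round(4), 'zv',zv.round(3))
# rack
rot=np.radians(-8.8)
for n in ['scene','side']:
  for col,x0 in [('red',.447),('blue',.562),('yellow',.505)]:
    Q=comp(n,col,lambda P:(abs(P[...,0]-x0)<.045)&(abs(P[...,1]+.27)<.09)&(P[...,2]>.056)&(P[...,2]<.09))
    if col!='yellow': 
        xx=Q@[np.cos(rot),np.sin(rot),0]; yy=Q@[-np.sin(rot),np.cos(rot),0]
        h,e=np.histogram(xx,bins=np.arange(xx.min(),xx.max()+.003,.003))
        print(n,col,'y',np.percentile(yy,[1,99]).round(4),'x',np.percentile(xx,[1,99]).round(4)); print(list(zip(e.round(3).tolist(),h.tolist())))
E
```

```text
scene n [ 0.905 -0.255  0.34 ] yaw -15.7 tilt 19.9 d 0.4102 y [0.3384 0.3401 0.4486 0.4494] z [-0.1219 -0.116  -0.0032 -0.0024 -0.0014]
 origin [0.5137 0.2647 0.0227] zv [-0.327  0.092  0.94 ]
side n [ 0.901 -0.264  0.345] yaw -16.3 tilt 20.2 d 0.4055 y [0.3382 0.3387 0.45   0.4515] z [-1.108e-01 -1.088e-01 -1.000e-04  3.000e-04  7.000e-04]
 origin [0.5113 0.2615 0.0258] zv [-0.331  0.097  0.939]
scene red y [-0.2485 -0.1373] x [0.4516 0.5074]
[(0.451, 7), (0.454, 7), (0.457, 13), (0.46, 17), (0.463, 32), (0.466, 26), (0.469, 23), (0.472, 2), (0.475, 0), (0.478, 0), (0.481, 0), (0.484, 1), (0.487, 5), (0.49, 7), (0.493, 9), (0.496, 22), (0.499, 31), (0.502, 25), (0.505, 24), (0.508, 2)]
scene blue y [-0.2522 -0.1408] x [0.574  0.6264]
[(0.571, 4), (0.574, 6), (0.577, 16), (0.58, 24), (0.583, 25), (0.586, 28), (0.589, 11), (0.592, 0), (0.595, 0), (0.598, 0), (0.601, 0), (0.604, 2), (0.607, 12), (0.61, 14), (0.613, 14), (0.616, 24), (0.619, 25), (0.622, 28), (0.625, 11)]
side red y [-0.2511 -0.1406] x [0.4535 0.5077]
[(0.453, 60), (0.456, 78), (0.459, 82), (0.462, 67), (0.465, 62), (0.468, 40), (0.471, 21), (0.474, 0), (0.477, 0), (0.48, 0), (0.483, 0), (0.486, 1), (0.489, 23), (0.492, 35), (0.495, 28), (0.498, 18), (0.501, 20), (0.504, 19), (0.507, 9)]
side blue y [-0.2535 -0.1451] x [0.5735 0.6275]
[(0.573, 82), (0.576, 103), (0.579, 111), (0.582, 73), (0.585, 64), (0.588, 56), (0.591, 16), (0.594, 0), (0.597, 0), (0.6, 0), (0.603, 0), (0.606, 13), (0.609, 90), (0.612, 115), (0.615, 115), (0.618, 63), (0.621, 56), (0.624, 48), (0.627, 20)]
```

```bash
cat >> h.py <<'E'
def Rt(yaw,tilt):
    # tool axes: y=plate normal, z=-plate z, x=plate y
    yw=np.radians(yaw);t=np.radians(tilt)
    n=np.array([np.cos(yw)*np.cos(t),np.sin(yw)*np.cos(t),np.sin(t)]); y=np.array([-np.sin(yw),np.cos(yw),0]); z=np.cross(n,y)
    return np.column_stack([y,n,-z])
def plan(R2,p2,nr=None,T=None):
    if T is None: T=pose(manip.get_obs())
    dR=T[:3,:3].T@R2; rv=Ro.from_matrix(dR).as_rotvec(degrees=True)
    dp=np.array(p2)-T[:3,3]
    n=nr or int(max(1,np.ceil(np.linalg.norm(dp)/.055),np.ceil(np.linalg.norm(rv)/10)))
    print('n',n,'tot rv',rv.round(2),'world dp',dp.round(4),'tool dp',(T[:3,:3].T@dp).round(4))
    for i in range(n):
        Ri=T[:3,:3]@Ro.from_rotvec(rv*i/n,degrees=True).as_matrix()
        print((Ri.T@dp/n).round(4).tolist()+(rv/n).round(2).tolist())
E
python3 - <<'E'
from h import *
R=Rt(-16,20); o=np.array([.5125,.263,.024]); plan(R,o-R[:,2]*.19)
E
```

```text
n 9 tot rv [-16.21 -14.8   84.23] world dp [ 0.2277 -0.3029 -0.0282] tool dp [-0.3206 -0.202   0.0284]
[-0.0356, -0.0224, 0.0032, -1.8, -1.64, 9.36]
[-0.0387, -0.0165, 0.0036, -1.8, -1.64, 9.36]
[-0.0408, -0.0101, 0.0043, -1.8, -1.64, 9.36]
[-0.0417, -0.0035, 0.0053, -1.8, -1.64, 9.36]
[-0.0416, 0.0032, 0.0065, -1.8, -1.64, 9.36]
[-0.0403, 0.0096, 0.0079, -1.8, -1.64, 9.36]
[-0.038, 0.0158, 0.0094, -1.8, -1.64, 9.36]
[-0.0347, 0.0214, 0.011, -1.8, -1.64, 9.36]
[-0.0304, 0.0264, 0.0127, -1.8, -1.64, 9.36]
```

Request:
move_arm --pt "-0.036 -0.022 0.003 -1.8 -1.64 9.36 1" --pt "-0.039 -0.0165 0.0035 -1.8 -1.64 9.36 1" --pt "-0.041 -0.01 0.0045 -1.8 -1.64 9.36 1" --pt "-0.042 -0.0035 0.005 -1.8 -1.64 9.36 1" --pt "-0.0415 0.003 0.0065 -1.8 -1.64 9.36 1" --pt "-0.04 0.0095 0.008 -1.8 -1.64 9.36 1" --pt "-0.038 0.016 0.0095 -1.8 -1.64 9.36 1" --pt "-0.035 0.0215 0.011 -1.8 -1.64 9.36 1" --pt "-0.03 0.0265 0.0125 -1.8 -1.64 9.36 1" --pt "0 0 0 0 0 0 1" --force 60

```text
clock: 1.4
position: [0.4522, 0.2789, 0.2029]
ee_rot: [0.788, 0.59, 0.104, 0.139]
ft_force: [-0.2, 1.2, -0.5]
grip_width: 1.0
```

```bash
python3 - <<'E'
from h import *
ob=manip.get_obs(); T=pose(ob); p,d=viewer.camera('wrist'); cv2.imwrite('pics/w1.png',p[:,:,::-1])
P=points('wrist',d,T); m=mask(p,'red')&(d>0)&(P[...,2]>.03)&(P[...,2]<.16)&(abs(P[...,1]-.27)<.1)
Q=P[m]; print(m.sum(),np.percentile(Q,[2,98],axis=0).round(3))
# points relative to plate guess
R=Rt(-16,20); o=np.array([.5125,.263,.024]); L=(Q-o)@R; L[:,2]*=-1  # y, x(normal), z
print('y',np.percentile(L[:,0],[1,99]).round(4),'x',np.percentile(L[:,1],[1,50,99]).round(4),'z',np.percentile(L[:,2],[1,99]).round(4))
t=L[:,2]>.114; print('edge', t.sum(), np.percentile(L[t],[2,50,98],axis=0).round(4))
ys=L[t][:,0]; print('yaw fit deg', np.degrees(np.polyfit(ys,L[t][:,1],1)[0]))
plan(R,o-R[:,2]*.081)
E
```

```text
1929 [[0.461 0.224 0.119]
 [0.496 0.325 0.139]]
y [-0.0529  0.0548] x [-0.0017  0.0032  0.0075] z [0.0685 0.1204]
edge 1876 [[-0.0513 -0.0012  0.1177]
 [ 0.0026  0.0032  0.119 ]
 [ 0.0532  0.0074  0.1203]]
yaw fit deg -0.11580392551763893
n 2 tot rv [-0.06 -0.04 -0.08] world dp [ 0.0344 -0.01   -0.103 ] tool dp [-0.0002 -0.0014  0.1091]
[-0.0001, -0.0007, 0.0545, -0.03, -0.02, -0.04]
[-0.0001, -0.0007, 0.0545, -0.03, -0.02, -0.04]
```

View pics/w1.png

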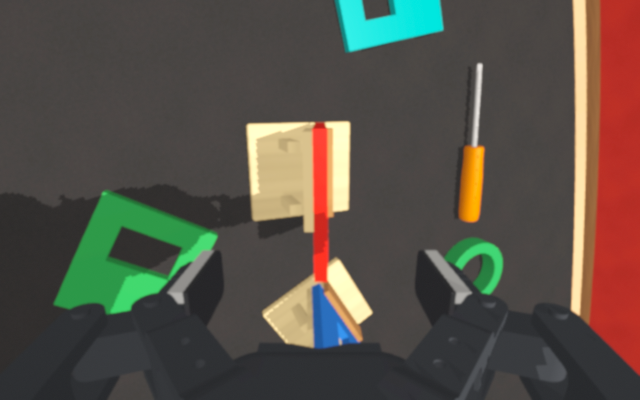

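The wrist view shows the red top edge centred between the fingers, at column 320 and rows 123–283. I'll descend with a 2 mm sideways correction.

Request:
move_arm --pt "0.0005 0.0005 0.04 0 0 0 1" --pt "0.0005 0.001 0.04 0 0 0 1" --pt "0 0 0.02 0 0 0 1" --pt "0 0 0.009 0 0 0 1" --pt "0 0 0 0 0 0 0" --pt "0 0 0 0 0 0 -0.5" --pt "0 0 0 0 0 0 -1" --pt "0 0 0 0 0 0 -1" --pt "0 0 0 0 0 0 -1" --pt "0 0 0 0 0 0 -1" --force 60

```text
clock: 2.7
position: [0.4892, 0.2722, 0.1022]
ee_rot: [0.787, 0.592, 0.106, 0.138]
ft_force: [-0.2, -1.5, 6.2]
grip_width: 0.11
```

```bash
python3 - <<'E'
from h import *
ob=manip.get_obs(); print(ob['clock'],ob['position'],ob['ft_force'],ob['torque'],ob['grip_width'])
R=Rt(-16,20); o=np.array([.5125,.263,.024]); plan(R,o-R[:,2]*.081)
p,d=viewer.camera('wrist'); cv2.imwrite('pics/w2.png',p[:,:,::-1])
E
```

```text
2.7 [0.4892455  0.27218757 0.1021608 ] [-0.22081062 -1.4868619   6.21845973] [-0.30316876 -0.16848598 -0.01495599] 0.10980489553290149
n 1 tot rv [ 0.02 -0.14 -0.05] world dp [-0.0034 -0.0016 -0.002 ] tool dp [-0.0024 -0.0033  0.001 ]
[-0.0024, -0.0033, 0.001, 0.02, -0.14, -0.05]
```

View pics/w2.png

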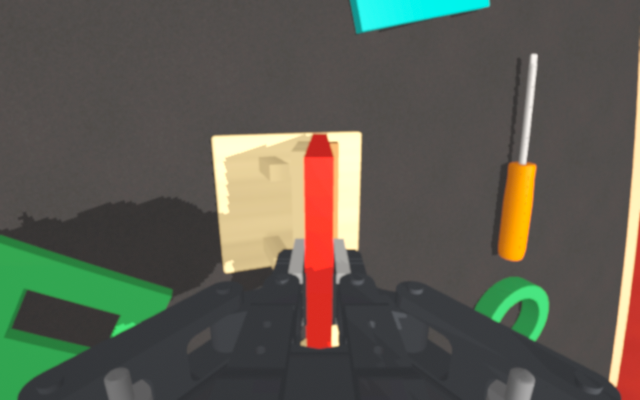

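The plate is held between both pads (columns 305–333, opening about 10 mm). Next I'll draw it out along its own plane.

Request:
move_arm --pt "0 0 -0.01 0 0 0 -1" --pt "0 0 -0.025 0 0 0 -1" --pt "0 0 -0.04 0 0 0 -1" --pt "0 0 -0.04 0 0 0 -1" --pt "0 0 -0.04 0 0 0 -1" --pt "0 0 -0.03 0 0 0 -1" --pt "0 0 0 0 0 0 -1"

```text
clock: 3.62
position: [0.4275, 0.2902, 0.277]
ee_rot: [0.786, 0.593, 0.106, 0.137]
ft_force: [0.4, -0.5, -1.9]
grip_width: 0.108
```

```bash
python3 - <<'E'
from h import *
ob=manip.get_obs(); print(ob['clock'],ob['position'],ob['ft_force'],ob['grip_width'])
for n in ['scene','side']:
    p,d=viewer.camera(n); cv2.imwrite(f'pics/{n}3.png',p[:,:,::-1])
R=Rt(-8.8,0); plan(R,[.4448,-.2657,.30])
E
```

```text
3.625 [0.42753171 0.2901841  0.2769955 ] [ 0.35149447 -0.49489314 -1.92694452] 0.10752501226917098
n 11 tot rv [19.9   1.23 -7.14] world dp [ 0.0172 -0.5544  0.0257] tool dp [-0.5282  0.1682  0.0333]
[-0.048, 0.0153, 0.003, 1.81, 0.11, -0.65]
[-0.0482, 0.0148, 0.0025, 1.81, 0.11, -0.65]
[-0.0484, 0.0144, 0.0019, 1.81, 0.11, -0.65]
[-0.0485, 0.0139, 0.0014, 1.81, 0.11, -0.65]
[-0.0487, 0.0133, 0.0008, 1.81, 0.11, -0.65]
[-0.0488, 0.0128, 0.0003, 1.81, 0.11, -0.65]
[-0.049, 0.0123, -0.0002, 1.81, 0.11, -0.65]
[-0.0491, 0.0117, -0.0006, 1.81, 0.11, -0.65]
[-0.0492, 0.0111, -0.0011, 1.81, 0.11, -0.65]
[-0.0494, 0.0105, -0.0015, 1.81, 0.11, -0.65]
[-0.0495, 0.0099, -0.0019, 1.81, 0.11, -0.65]
```

View pics/scene3.png

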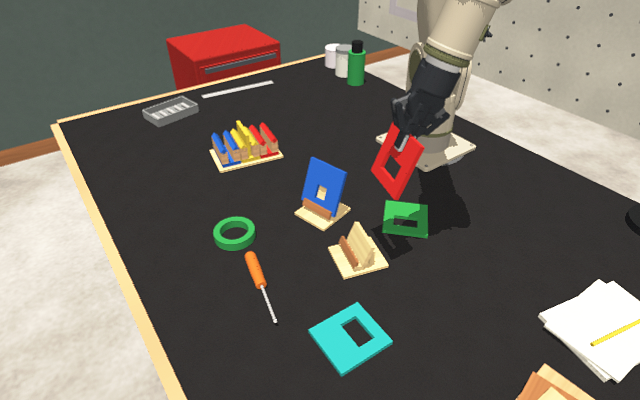

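Request:
move_arm --pt "-0.03 0.01 -0.02 1.8 0.1 -0.65 -1" --pt "-0.048 0.015 0.001 1.8 0.1 -0.65 -1" --pt "-0.048 0.0145 0.002 1.8 0.1 -0.65 -1" --pt "-0.0485 0.014 0.0015 1.8 0.1 -0.65 -1" --pt "-0.0485 0.0135 0.001 1.8 0.1 -0.65 -1" --pt "-0.049 0.013 0.0005 1.8 0.1 -0.65 -1" --pt "-0.049 0.0125 0 1.8 0.1 -0.65 -1" --pt "-0.049 0.012 -0.0005 1.8 0.1 -0.65 -1" --pt "-0.049 0.011 -0.001 1.8 0.1 -0.65 -1" --pt "-0.049 0.0105 -0.0015 1.8 0.1 -0.65 -1" --force 80

```text
clock: 4.97
position: [0.4363, -0.1951, 0.3182]
ee_rot: [0.763, 0.646, 0.009, 0.013]
ft_force: [1.5, 0.9, -2.4]
grip_width: 0.105
```

```bash
python3 - <<'E'
from h import *
ob=manip.get_obs(); print(ob['clock'],ob['position'],ob['ft_force'],ob['grip_width'])
plan(Rt(-8.8,0),[.4448,-.2657,.24])
E
```

```text
4.975 [ 0.43634666 -0.1950648   0.31823193] [ 1.49558034  0.94888976 -2.41606249] 0.10533556073429105
n 2 tot rv [ 1.81  0.19 -0.69] world dp [ 0.0085 -0.0706 -0.0782] tool dp [-0.068   0.0175  0.079 ]
[-0.034, 0.0087, 0.0395, 0.9, 0.09, -0.34]
[-0.0341, 0.0092, 0.0393, 0.9, 0.09, -0.34]
```

Request:
move_arm --pt "-0.034 0.0085 0.02 0.9 0.1 -0.35 -1" --pt "-0.034 0.009 0.03 0.9 0.1 -0.35 -1" --pt "0 0 0.029 0 0 0 -1" --pt "0 0 0 0 0 0 -1" --pt "0 0 0 0 0 0 -1"

```text
clock: 5.6
position: [0.4412, -0.2445, 0.2554]
ee_rot: [0.759, 0.651, 0.002, -0.001]
ft_force: [-0.2, -0.0, -1.0]
grip_width: 0.106
```

```bash
cat > m.py <<'E'
from h import *
import sys
tag=sys.argv[1]
ob=manip.get_obs(); T=pose(ob); print(ob['clock'],ob['position'],ob['ft_force'],ob['grip_width'])
R0=Rt(-8.8,0)
for n in ['scene','side','wrist']:
    p,d=viewer.camera(n); cv2.imwrite(f'pics/{n}{tag}.png',p[:,:,::-1])
    P=points(n,d,T); red=mask(p,'red')&(d>0)&(abs(P[...,0]-.45)<.1)&(abs(P[...,1]+.27)<.12)&(P[...,2]>.01)&(P[...,2]<.35)
    A=P[red&(P[...,2]>.1)]; B=P[red&(P[...,2]>.056)&(P[...,2]<.08)]
    L=P@R0  # [...,0]=y', 1=x'
    if len(A)>50:
        c,nn,w,s=plane(A); a=A[w]@R0
        print(n,'plate',w.sum(),len(A),'n',nn.round(3),'yaw',np.degrees(np.arctan2(nn[1],nn[0])).round(2),'tilt',np.degrees(np.arcsin(nn[2])).round(2),'y',np.percentile(a[:,0],[1,99]).round(4),'x',np.percentile(a[:,1],[1,50,99]).round(4),'z',np.percentile(A[:,2],[.5,99.5]).round(4))
    if len(B)>50:
        b=B@R0; print(n,'ridges',len(b),'y',np.percentile(b[:,0],[1,99]).round(4),'x',np.percentile(b[:,1],[1,99]).round(4))
        g=b[:,1]; mid=.480; lo=g[g<mid]; hi=g[g>=mid]; print('  lo',np.percentile(lo,[1,99]).round(4),'hi',np.percentile(hi,[1,99]).round(4) if len(hi)>5 else None)
print('tcp rack frame',(T[:3,3]@R0).round(4))
E
python3 m.py 4
```

```text
5.6 [ 0.44117813 -0.24452014  0.25538805] [-0.17790226 -0.04664735 -0.95295414] 0.10597502598033602
scene plate 426 600 n [ 0.989 -0.145  0.004] yaw -8.35 tilt 0.24 y [-0.2299 -0.1164] x [0.4706 0.4748 0.4769] z [0.1691 0.3462]
scene ridges 252 y [-0.2491 -0.1368] x [0.4518 0.5079]
  lo [0.4513 0.4731] hi [0.4884 0.5085]
side plate 771 1020 n [ 0.989 -0.143 -0.02 ] yaw -8.24 tilt -1.15 y [-0.2325 -0.1309] x [0.4662 0.4683 0.4735] z [0.1741 0.2937]
side ridges 307 y [-0.2502 -0.1401] x [0.4537 0.5086]
  lo [0.4537 0.4726] hi [0.4906 0.5092]
wrist plate 4708 5794 n [ 0.989 -0.149  0.005] yaw -8.57 tilt 0.31 y [-0.1948 -0.1214] x [0.4692 0.4732 0.4771] z [0.1998 0.3293]
wrist ridges 1797 y [-0.2473 -0.1429] x [0.456 0.509]
  lo [0.4548 0.4599] hi [0.4889 0.509 ]
tcp rack frame [-0.1741  0.4734 -0.2554]
```

```bash
python3 - <<'E'
import cv2
a=[cv2.imread(f'pics/{n}4.png') for n in ('scene','side')]
s=a[0][20:200,160:400]; t=a[1][140:360,250:500]
cv2.imwrite('pics/c4.png',cv2.hconcat([cv2.resize(s,(390,500)),cv2.resize(t,(400,500))]))
E
```

```text
(no output)
```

View pics/c4.png

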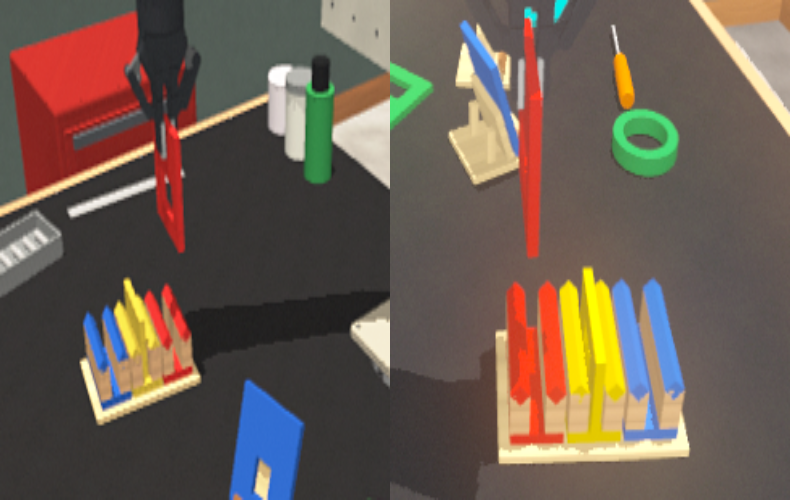

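View pics/wrist4.png

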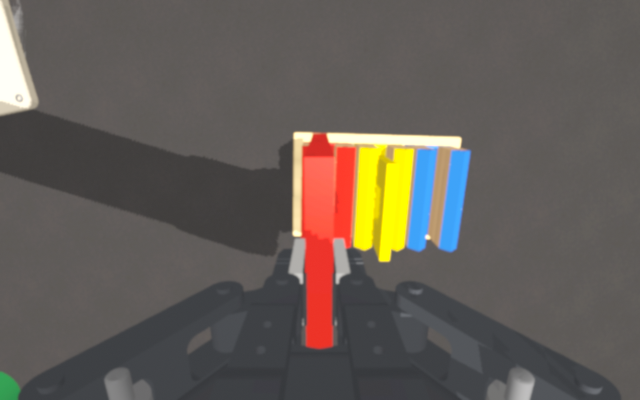

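```bash
python3 - <<'E'
from h import *
R0=Rt(-8.8,0)
for n in ['scene','side']:
    z=np.load(n+'0.npz'); P=points(n,z['d'])
    for col,cs in [('red',(.4625,.499)),('blue',(.5825,.618))]:
        for c in cs:
            L=P@R0; m=mask(z['p'],col)&(abs(L[...,1]-c)<.0135)&(abs(L[...,0]+.195)<.065)&(P[...,2]>.062)&(P[...,2]<.08)
            l=L[m]; k=np.polyfit(l[:,0],l[:,1],1); 
            r=cv2.fitLine(l[:,:2].astype(np.float32),cv2.DIST_HUBER,0,.001,.001).ravel()
            print(n,col,c,m.sum(),'yaw extra', np.degrees(-np.arctan(k[0])).round(2), np.degrees(np.arctan(-r[1]/r[0])).round(2), 'x at mid',np.polyval(k,-.195).round(4))
T=pose(manip.get_obs()); 
for yaw in (-8.8,-9.8):
    R=Rt(yaw,0); plan(R,[*(T[:3,3]+R0[:,1]*.0093-R0[:,0]*.0195)[:2],.20])
E
```

```text
scene red 0.4625 89 yaw extra -1.9 -2.27 x at mid 0.4636
scene red 0.499 86 yaw extra -0.58 -0.59 x at mid 0.4994
scene blue 0.5825 95 yaw extra -1.74 -1.76 x at mid 0.5827
scene blue 0.618 97 yaw extra -1.22 -0.81 x at mid 0.6182
side red 0.4625 393 yaw extra -0.91 -0.93 x at mid 0.4617
side red 0.499 149 yaw extra -1.38 -1.41 x at mid 0.4973
side blue 0.5825 492 yaw extra -0.99 -1.2 x at mid 0.5813
side blue 0.618 509 yaw extra -0.9 -0.29 x at mid 0.6169
n 2 tot rv [ 0.15 -0.3   0.11] world dp [ 0.0062 -0.0207 -0.0558] tool dp [-0.0198  0.0091  0.0557]
[-0.0099, 0.0046, 0.0279, 0.08, -0.15, 0.05]
[-0.0098, 0.0046, 0.0279, 0.08, -0.15, 0.05]
n 2 tot rv [ 0.15 -0.3   1.11] world dp [ 0.0062 -0.0207 -0.0558] tool dp [-0.0198  0.0091  0.0557]
[-0.0099, 0.0046, 0.0279, 0.08, -0.15, 0.55]
[-0.0098, 0.0047, 0.0279, 0.08, -0.15, 0.55]
```

Request:
move_arm --pt "-0.01 0.0045 0.01 0.1 -0.15 0.5 -1" --pt "-0.0095 0.0045 0.025 0.1 -0.15 0.6 -1" --pt "0 0 0.03 0 0 0 -1" --pt "0 0 0.02 0 0 0 -1" --pt "0 0 0 0 0 0 -1" --pt "0 0 0 0 0 0 -1"

```text
clock: 6.5
position: [0.4477, -0.265, 0.171]
ee_rot: [0.765, 0.644, -0.001, -0.0]
ft_force: [0.0, -0.9, -1.4]
grip_width: 0.103
```

```bash
sed -i 's/R0=Rt(-8.8,0)/R0=Rt(-9.9,0)/' m.py; python3 m.py 5; python3 - <<'E'
import cv2
a=[cv2.imread(f'pics/{n}5.png') for n in ('scene','side')]
s=a[0][60:200,180:320]; t=a[1][180:360,290:470]
cv2.imwrite('pics/c5.png',cv2.hconcat([cv2.resize(s,(400,400)),cv2.resize(t,(400,400))]))
E
```

```text
6.5 [ 0.44765407 -0.26503137  0.1709947 ] [ 0.02442569 -0.90460621 -1.40761989] 0.10322433940499638
scene plate 289 426 n [ 0.986 -0.169  0.005] yaw -9.71 tilt 0.31 y [-0.2403 -0.1272] x [0.4836 0.4877 0.4893] z [0.1004 0.3423]
scene ridges 183 y [-0.2358 -0.1281] x [0.4563 0.5108]
  lo [0.4558 0.4752] hi [0.4938 0.5112]
side plate 555 725 n [ 0.985 -0.172 -0.027] yaw -9.89 tilt -1.56 y [-0.2426 -0.1396] x [0.4791 0.4815 0.4867] z [0.1017 0.2094]
side ridges 379 y [-0.2418 -0.1314] x [0.457  0.5103]
  lo [0.457  0.4756] hi [0.4936 0.512 ]
wrist plate 4711 5862 n [ 0.986 -0.167  0.   ] yaw -9.61 tilt 0.02 y [-0.2045 -0.1313] x [0.4824 0.4864 0.4903] z [0.1156 0.2452]
wrist ridges 4404 y [-0.224  -0.1323] x [0.4599 0.5133]
  lo [0.4597 0.477 ] hi [0.4954 0.5135]
tcp rack frame [-0.1841  0.4866 -0.171 ]
```

View pics/c5.png

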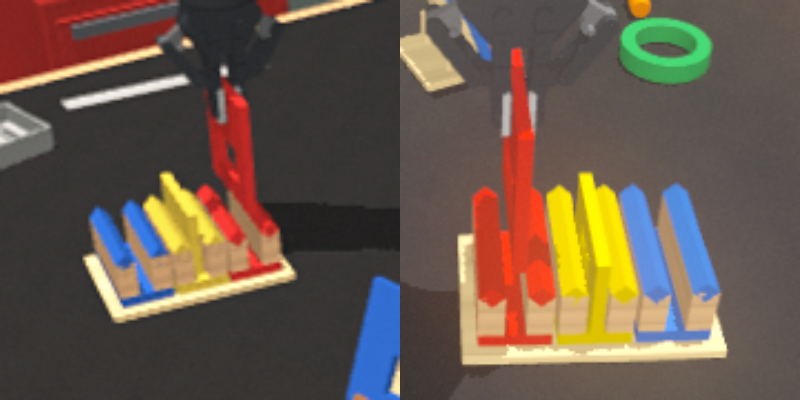

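Both views show the plate lined up over the red slot to within about 1 mm, so I'll lower it.

Request:
move_arm --pt "0.0005 0 0.01 0 0 0 -1" --pt "0 0 0.015 0 0 0 -1" --pt "0 0 0.012 0 0 0 -1" --pt "0 0 0.008 0 0 0 -1" --pt "0 0 0 0 0 0 -1"

```text
clock: 7.28
position: [0.4466, -0.2645, 0.1242]
ee_rot: [0.765, 0.644, -0.002, -0.001]
ft_force: [0.7, -0.3, -0.9]
grip_width: 0.108
```

```bash
python3 m.py 6
```

```text
7.275 [ 0.44655867 -0.26447111  0.12422248] [ 0.69830662 -0.32932662 -0.86067962] 0.1077381283279781
scene plate 146 217 n [ 0.987 -0.158  0.02 ] yaw -9.11 tilt 1.12 y [-0.2353 -0.1264] x [0.4819 0.4866 0.488 ] z [0.1004 0.3384]
scene ridges 292 y [-0.2385 -0.1259] x [0.4561 0.5109]
  lo [0.4557 0.4798] hi [0.4805 0.5109]
side plate 331 457 n [ 0.984 -0.16  -0.081] yaw -9.24 tilt -4.66 y [-0.2424 -0.1479] x [0.4782 0.4822 0.4871] z [0.1004 0.1634]
side ridges 663 y [-0.2421 -0.132 ] x [0.4572 0.5108]
  lo [0.457  0.4795] hi [0.4801 0.5118]
wrist plate 4635 5806 n [ 0.986 -0.168 -0.005] yaw -9.66 tilt -0.28 y [-0.2042 -0.1309] x [0.4813 0.4853 0.4892] z [0.108  0.1983]
wrist ridges 5969 y [-0.2043 -0.1313] x [0.4593 0.5129]
  lo [0.4591 0.4762] hi [0.4867 0.5131]
tcp rack frame [-0.1838  0.4854 -0.1242]
```

Request:
move_arm --pt "0 0.0007 0.008 0 0 0 -1" --pt "0 0 0.005 0 0 0 -1" --pt "0 0 0.002 0 0 0 -1" --pt "0 0 0 0 0 0 -1"

```text
clock: 7.92
position: [0.4476, -0.2646, 0.1098]
ee_rot: [0.765, 0.644, -0.001, -0.001]
ft_force: [0.1, 0.5, -0.5]
grip_width: 0.107
```

Request:
move_arm --pt "0 0 0.0015 0 0 0 -1" --pt "0 0 0 0 0 0 -1"

```text
clock: 8.18
position: [0.4477, -0.2646, 0.1084]
ee_rot: [0.765, 0.644, -0.001, -0.001]
ft_force: [-1.1, -0.7, -0.9]
grip_width: 0.108
```

Request:
move_arm --pt "0 0 0.0015 0 0 0 -1" --pt "0 0 0 0 0 0 -1"

```text
clock: 8.43
position: [0.4476, -0.2645, 0.1068]
ee_rot: [0.765, 0.644, -0.001, -0.001]
ft_force: [0.4, 0.7, -2.6]
grip_width: 0.102
```

Request:
move_arm --pt "0 0 0.0015 0 0 0 -1" --pt "0 0 0 0 0 0 -1"

```text
clock: 8.68
position: [0.4478, -0.2646, 0.1054]
ee_rot: [0.765, 0.644, -0.001, -0.001]
ft_force: [0.4, -0.1, -1.7]
grip_width: 0.108
```

Request:
move_arm --pt "0 0 0.001 0 0 0 -1" --pt "0 0 0 0 0 0 -1"

```text
clock: 8.93
position: [0.4481, -0.2648, 0.1053]
ee_rot: [0.765, 0.644, -0.001, -0.0]
ft_force: [-3.2, 1.8, 12.1]
grip_width: 0.103
```

Request:
move_arm --pt "0 0 0.001 0 0 0 -1" --pt "0 0 0 0 0 0 -1"

```text
clock: 9.18
position: [0.4484, -0.2649, 0.1052]
ee_rot: [0.765, 0.644, -0.001, -0.001]
ft_force: [-6.0, 5.8, 27.1]
grip_width: 0.108
```

Contact came at TCP z 0.105, which puts the lower edge at the 22 mm floor height. I'll ease the load and look before letting go.

Request:
move_arm --pt "0 0 -0.0012 0 0 0 -1" --pt "0 0 0 0 0 0 -1"

```text
clock: 9.43
position: [0.448, -0.2648, 0.1053]
ee_rot: [0.765, 0.644, -0.001, -0.0]
ft_force: [-3.5, 0.6, 9.2]
grip_width: 0.103
```

```bash
python3 m.py 7; python3 - <<'E'
import cv2
a=[cv2.imread(f'pics/{n}7.png') for n in ('scene','side')]
s=a[0][60:200,180:320]; t=a[1][180:360,290:470]
cv2.imwrite('pics/c7.png',cv2.hconcat([cv2.resize(s,(400,400)),cv2.resize(t,(400,400))]))
E
```

```text
9.425 [ 0.44797984 -0.26483086  0.10529027] [-3.50981367  0.63971264  9.1877934 ] 0.10343900878517419
scene plate 95 156 n [ 0.999 -0.038 -0.026] yaw -2.19 tilt -1.49 y [-0.173  -0.1267] x [0.4808 0.4877 0.4926] z [0.101 0.349]
scene ridges 249 y [-0.2397 -0.127 ] x [0.4556 0.5109]
  lo [0.4548 0.4796] hi [0.4815 0.511 ]
side plate 271 365 n [-0.978  0.162  0.128] yaw 170.6 tilt 7.36 y [-0.242  -0.1474] x [0.4793 0.4841 0.4887] z [0.1006 0.1503]
side ridges 630 y [-0.2418 -0.1329] x [0.4571 0.5109]
  lo [0.457  0.4795] hi [0.4803 0.5119]
wrist plate 4569 5705 n [ 0.986 -0.168 -0.007] yaw -9.66 tilt -0.4 y [-0.2043 -0.131 ] x [0.4827 0.4867 0.4906] z [0.1076 0.1795]
wrist ridges 6859 y [-0.1984 -0.1313] x [0.4598 0.5136]
  lo [0.4596 0.4774] hi [0.486  0.5138]
tcp rack frame [-0.1839  0.4868 -0.1053]
```

View pics/c7.png

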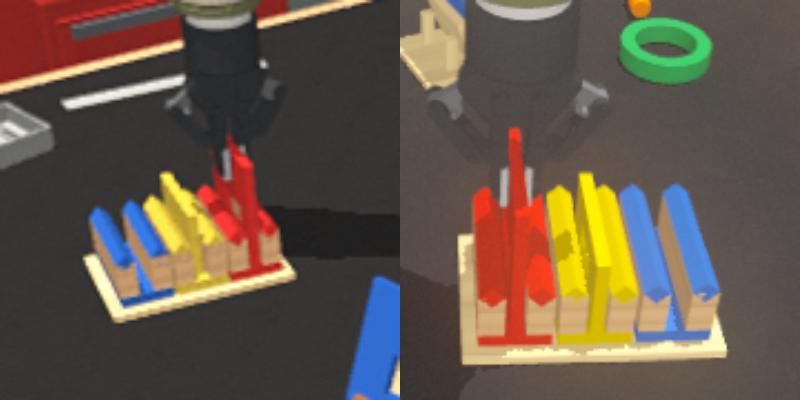

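The plate's lower edge sits on the red floor in both views, and its ends are flush with the block. Releasing now.

Request:
move_arm --pt "0 0 0 0 0 0 -0.6" --pt "0 0 0 0 0 0 -0.3" --pt "0 0 0 0 0 0 0.1" --pt "0 0 0 0 0 0 0.1" --pt "0 0 0 0 0 0 0.1" --pt "0 0 -0.01 0 0 0 0.1" --pt "0 0 -0.02 0 0 0 0.1"

```text
clock: 10.45
position: [0.4474, -0.2646, 0.1354]
ee_rot: [0.765, 0.644, -0.002, -0.001]
ft_force: [-0.0, -0.4, 0.2]
grip_width: 0.546
```

Request:
move_arm --pt "0 0 -0.03 0 0 0 0.1" --pt "0 0 -0.04 0 0 0 0.1" --pt "0 0 -0.05 0 0 0 0.1" --pt "0 0 -0.05 0 0 0 0.1" --pt "0 0 -0.03 0 0 0 0.1" --pt "0 0 0 0 0 0 0.1" --pt "0 0 0 0 0 0 0.1"

```text
clock: 11.32
position: [0.448, -0.2645, 0.3345]
ee_rot: [0.765, 0.644, -0.001, -0.001]
ft_force: [-0.5, -0.8, -0.7]
grip_width: 0.546
```

```bash
python3 m.py 8; python3 - <<'E'
import cv2
a=[cv2.imread(f'pics/{n}8.png') for n in ('scene','side')]
s=a[0][80:280,180:400]; t=a[1][140:360,270:490]
cv2.imwrite('pics/c8.png',cv2.hconcat([cv2.resize(s,(400,400)),cv2.resize(t,(400,400))]))
E
```

```text
11.325 [ 0.44797454 -0.2644555   0.33446678] [-0.51619451 -0.75045152 -0.68082794] 0.5463285470958021
scene plate 184 245 n [ 0.984 -0.166  0.066] yaw -9.59 tilt 3.79 y [-0.2387 -0.1277] x [0.4819 0.4875 0.4892] z [0.1005 0.3486]
scene ridges 245 y [-0.2376 -0.126 ] x [0.4567 0.5107]
  lo [0.4544 0.4793] hi [0.4808 0.5108]
side plate 168 215 n [ 0.99  -0.138 -0.016] yaw -7.93 tilt -0.91 y [-0.2422 -0.1325] x [0.4787 0.4799 0.4854] z [0.1006 0.1439]
side ridges 423 y [-0.2421 -0.1318] x [0.4571 0.511 ]
  lo [0.457  0.4796] hi [0.4801 0.5119]
wrist plate 924 942 n [0.001 0.002 1.   ] yaw 58.49 tilt 89.85 y [-0.2407 -0.1326] x [0.4829 0.4872 0.4921] z [0.1106 0.1447]
wrist ridges 2416 y [-0.241  -0.1338] x [0.4609 0.5123]
  lo [0.4607 0.4782] hi [0.4939 0.5125]
tcp rack frame [-0.1835  0.4868 -0.3345]
```

View pics/c8.png

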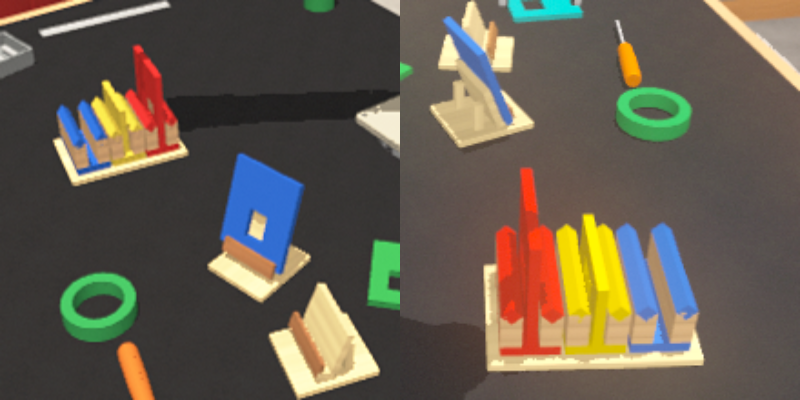

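```bash
python3 -c "
from workcell import manip
print(manip.hand_in())"
```

```text
the job is handed in; nothing more can be done
None
```

I took the red template from its stand, carried it over the blue one, and filed it upright with its lower edge down in the red slot. I handed the job in about 11.3 s into the 38 s allowed; no verdict is given.

- **Lowering:** I lowered it until it met the slot floor. The force peaked at about 27 N at the wrist; I eased it to about 9 N before letting go, then drew the gripper clear.
- **Height:** The plate's top is at 0.144–0.145 m, against 0.142 m expected if it stands on the floor. That is within the 2 mm camera calibration plus depth noise.
- **Centring:** Along the slot it is centred to within about 1–1.5 mm in the wrist, side and scene views.
- **Other templates:** In the last pictures, blue and yellow look to be where they were. I did not measure them again.
- **Disagreement:** The lean does not agree between the views, and neither fit is reliable because few pixels showed. The scene camera gives about 4 degrees and the side camera about -1 degree.

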